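# Hold the coffee mill's crank level over its spindle

### The job

The crank of the hand coffee mill lies loose on the worktop, heavy at its slotted boss. Grip it by its arm at the balance point, lift it off level, and hold it level and still with the boss centred about 35 mm clear above the mill's spindle and its slot in line with the flat tang (knob to either side), ready to be lowered on. Do not let the crank touch the mill, leave the other things where they stand, and finish while still holding it there.

Things in the scene. Friction and masses are not known exactly. Their poses are not given: they have to be found in the camera images.
- crank: Steel mill crank, 0.24 to 0.44 kg, lying flat, knob standing up. Origin: on its underside, straight below the balance point; x along the arm from boss to knob, z up. Round boss 34 mm across, 35 mm tall, axis at x = -46 mm; wooden knob 25 mm thick on a post at x = +104 mm, top 70 mm above the underside
- crank_balance (a point): The crank's balance point, in the middle of its straight arm (12 mm wide in y, 14 mm tall), 19 mm above the underside, 46 mm from the boss axis towards the knob (not half-way, which is 75 mm); axes as the crank's
- crank_slot (a point): Centre of the slot's mouth: on the boss axis, level with the crank's underside; the open slot, 8 mm wide, runs along the crank's x; axes as the crank's
- mill: Hand coffee mill fixed to the worktop: wooden box 130 (x) x 106 (y) x 100 mm, open steel hopper 86 mm across up to 130 mm height, spindle in its middle. Origin: centre of the underside; x along the long sides of the box, away from its short side with the drawer and brass knob; z up
- mill_tang (a point): Middle of the top of the flat steel tang on the mill's spindle, 158 mm above the worktop. The tang is 18 mm long, 6 mm thick, 20 mm tall and runs along the mill's x; axes as the mill's
- egg_timer_mid (a point): Bystander, not to be disturbed: white round mechanical kitchen timer, 61 mm wide, 58 mm tall; point at its centre, half-way up
- mug_1_mid (a point): Bystander, not to be disturbed: blue-grey stoneware mug, the right-hand and nearer one of two alike, 82 mm wide, 106 mm tall; point at its centre, half-way up
- spice_jar_1_mid (a point): Bystander, not to be disturbed: spice jar with red cap, 45 mm wide, 106 mm tall, standing behind the mill; point at its centre, half-way up
- tea_box_mid (a point): Bystander, not to be disturbed: light carton 32 x 80 x 54 mm, left of the mill; point at its centre, half-way up
- salt_shaker_mid (a point): Bystander, not to be disturbed: salt shaker with grey cap, 44 mm wide, 90 mm tall; point at its centre, half-way up
There are look-alikes about, which are no part of the job. What is shaped like the crank but pink is not meant.

How it is judged:
By the outcome, as a careful person would: the job done as asked, in the order asked, and still so for the second after the job is handed in, while the arm keeps its last pose, push and grip.
It also fails if it takes over 35 s, if anything falls off the work surface, if the arm or the gripper's body presses on something with over 40 N, if the wrist force passes 120 N, or if a joint passes its speed limit or range.

### The arm

A 6-joint arm with a two-finger parallel gripper is mounted at the origin on a cart in front of the work surface, level with it; the furniture and walls round the work are solid. World frame = base frame: x ahead of the robot, y to its left, z up, the work surface at z = 0. Lengths are in m, angles in degrees, forces in N, time in s.
With the tool pointing down it reaches from about 0.25 to 0.8 m from the base axis. Payload 8.5 kg.
Tool frame: the origin (TCP) lies on the mounting face of the last link; the fingertips stand 173 mm ahead of it and the grasp point (between the pads) lies 155 mm ahead of it; z points along the fingers, y is the line along which they close (so a half turn about z gives the same grasp; the last joint's range is limited). The gripper opens to 85 mm and grips with 20 to 120 N. Pads are 22 mm wide; open, the fingers measure 114 mm over their backs; the gripper's body (76 mm by 85 mm) begins 54 mm behind the grasp point. The pads swing forward as they close: fully open they stand 13 mm farther back than shut.
Start: joints at [-74.599, 13.648, -0.773, 75.585, 0, 90], TCP at [0.139, -0.506, 0.405] pointing down, gripper open.
Joint ranges: [-152.45, 152.45], [-59.26, 108.67], [-65.41, 83.53], [-104.44, 129.93], [-82.83, 76.93], [-180, 180]. Speed limits (degrees/s): [127.2, 127.2, 159.86, 180, 180, 180].

### API

Orientations are given as a 3x3 rotation matrix whose columns are the frame's x, y, z axes.
In Python, from workcell import * gives the robot as it stands.
- The arm moves only by the tool arm_command, never from a script. Its argument "motion" is a list of rows, each an object of numbers: "x", "y", "z": the shift along the world's x, y, z in units of 40 mm (1.0 is 40 mm); "rx", "ry", "rz": the turn, a rotation vector about the world's x, y, z in units of 8 degrees (1.0 is 8 degrees); "jaw": the closure, from -1 (fully open) to 1 (shut). In form: [{"x": .., "y": .., "z": .., "rx": .., "ry": .., "rz": .., "jaw": ..}, ...]. A call has 1 to 12 rows; each row shifts and turns the commanded pose from where the row before left it; what a row does not reach is not made up. A row lasts 1/10 s, in which the tool goes at most 50 mm and 8.59 degrees, less where a joint would pass 70% of its speed; a pose out of reach is approached as far as the arm can. A call is refused whole if a number of a shift passes 1 or a number of a turn 1, either way. A call with a gripper value outside its range is refused whole. The fingers move at their own pace and stop on an object; the grip force is fixed at half the most. Time passes only in rows, so rows that do not move let the fingers close. It gives the time, the measured TCP pose, the force, the opening and the grip force at its end, in the units of the state.
- get_state(): the state, without advancing time (a new reading comes with each control period).
- snapshot(name): name is "side" or "top"; returns a dict with "image" (480x640x3 uint8, red, green, blue), "camera_matrix" (3x3 intrinsics, pixels), "world_from_camera" (4x4, takes a point from camera to world coordinates). Camera axes: x right, y up, looking along -z (the intrinsics and any distortion apply to the point x, -y, -z); pixel columns grow to the right and rows downward; lengths in m; the calibration is good to about 2 mm. A picture is of the moment at which its call begins. There is no depth.
- close_job(): hands the job in; it is judged then, once.
Trained networks look in a picture, given as the dict that the camera call returned (one of the last four; its "shot" number tells which), for a name from the list of things; names that differ only in an ending like _2 or _b are one class to them, and where a whole thing is asked for, a point or a joint stands for the part that bears it (a point fixed in the world has none). Each returns a list of dicts, best first, with "confidence" (0 to 1); they miss things now and then, are a little off and sometimes report something else, mostly with a low value. They report only what shows in the picture. A call takes as long as a camera call. They do not tell look-alikes from the thing itself.
- spot_in(picture, query): "point" ([column, row] in pixels, amid what is visible of it).
- regions_of(picture, query): "pixels" (480x640 bool, what is visible of it) and "point" ([column, row] in pixels, amid what is visible of it).
The state is a dict: "clock": time; "joint_pos": joint angles; "joint_vel": joint speeds; "tau": joint torques, N m; "tool_pos": TCP position; "tool_rot": TCP orientation; "contact_force": force on the tool from outside, world axes, zero at the start; "torque": the same for the moment, N m; "opening": finger opening in m; "gripper_force": force on a finger pad.
Only numpy, scipy, OpenCV 4.12 (cv2) and the standard library are available. Lean on these libraries where they do the work, as an engineer would, in place of code of your own. Each camera call takes 0.05 s, during which the arm holds its last target. There are 200 camera calls.

## Working session

There is one attempt and no reset: what is moved stays moved. The work goes in short steps, Python scripts to look and compute and a tool call to move; the robot and the scene stay as the last step left them, time stands still between calls to the robot, and variables do not carry over. Pictures are saved under pics/ and viewed, at most 10 in all, crops included, and the job is handed in when it is done.

Besides the shell and the picture viewer there is one more tool, called after "Request:" by a JSON object that holds its "api" and its "payload", one argument or row to a line. arm_command: Moves the arm, as the interface text tells. Its arguments: {"type":"object","properties":{"motion":{"type":"array"}},"required":["motion"]}

```bash
mkdir -p pics
cat > h.py <<'E'
from workcell import *
import numpy as np, cv2
def ray(s,p):
    K=np.array(s["camera_matrix"]);T=np.array(s["world_from_camera"])
    d=np.linalg.inv(K)@[p[0],p[1],1]; d=T[:3,:3]@[d[0],-d[1],-d[2]]
    return T[:3,3],d
def at_z(s,p,z):
    o,d=ray(s,p); return o+d*(z-o[2])/d[2]
def proj(s,P):
    T=np.linalg.inv(np.array(s["world_from_camera"])); c=T[:3,:3]@np.array(P)+T[:3,3]
    q=np.array(s["camera_matrix"])@[c[0],-c[1],-c[2]]; return q[:2]/q[2]
def save(s,n): cv2.imwrite(f"pics/{n}.png",np.ascontiguousarray(s["image"][:,:,::-1]))
E
python3 - <<'E'
from h import *
for n in("top","side"):
    s=snapshot(n);save(s,n+"1");print(n,s.keys(),np.round(s["world_from_camera"],3).tolist(),np.round(s["camera_matrix"],1).tolist())
    for q in("crank","crank_balance","crank_slot","mill","mill_tang","egg_timer_mid","mug_1_mid","spice_jar_1_mid","tea_box_mid","salt_shaker_mid"):
        print(q,[(np.round(d["point"]).tolist(),round(d["confidence"],2),at_z(s,d["point"],0.158 if q=="mill_tang" else 0.02).round(3).tolist()) for d in spot_in(s,q)][:3])
print(get_state())
E
```

```text
top dict_keys(['image', 'camera_matrix', 'world_from_camera', 'shot']) [[0.022, 0.995, -0.098, 0.431], [-1.0, 0.022, 0.003, 0.036], [0.005, 0.098, 0.995, 1.173], [0.0, 0.0, 0.0, 1.0]] [[450.0, 0.0, 312.6], [0.0, 450.0, 239.8], [0.0, 0.0, 1.0]]
crank [([399.0, 337.0], 0.76, [0.303, -0.19, 0.02])]
crank_balance [([434.0, 260.0], 0.93, [0.5, -0.279, 0.02]), ([404.0, 333.0], 0.92, [0.313, -0.203, 0.02])]
crank_slot [([434.0, 260.0], 0.89, [0.499, -0.282, 0.02]), ([401.0, 335.0], 0.89, [0.308, -0.196, 0.02])]
mill [([249.0, 251.0], 0.65, [0.512, 0.195, 0.02])]
mill_tang [([248.0, 255.0], 0.88, [0.494, 0.177, 0.158])]
egg_timer_mid [([325.0, 296.0], 0.96, [0.402, -0.002, 0.02])]
mug_1_mid [([437.0, 187.0], 0.92, [0.689, -0.29, 0.02])]
spice_jar_1_mid [([303.0, 169.0], 0.64, [0.73, 0.061, 0.02])]
tea_box_mid [([189.0, 274.0], 0.92, [0.45, 0.346, 0.02])]
salt_shaker_mid [([378.0, 193.0], 0.71, [0.671, -0.136, 0.02])]
side dict_keys(['image', 'camera_matrix', 'world_from_camera', 'shot']) [[-0.952, 0.165, -0.259, 0.274], [-0.307, -0.477, 0.824, 0.881], [0.012, 0.863, 0.504, 0.612], [0.0, 0.0,
[... 1038 characters left out ...]
     -1.42669685e-03,  9.00008724e+01]), 'joint_vel': array([-0.03138729, -0.09151106,  0.06312762, -0.01928332,  0.01207457,
       -0.06116426]), 'tau': array([ 1.10638284e-03, -5.38600767e+01,  3.46688318e+01,  3.12271426e-03,
       -4.26429870e-05, -2.21796785e-05]), 'tool_pos': array([ 0.1394252 , -0.50614029,  0.40469573]), 'tool_rot': array([[ 9.64092433e-01,  2.65566903e-01, -3.20810585e-05],
       [ 2.65566904e-01, -9.64092433e-01,  2.26989332e-05],
       [-2.49010203e-05, -3.04035371e-05, -9.99999999e-01]]), 'contact_force': array([ 0.05152352, -0.15970634, -0.51280492]), 'torque': array([0.01173713, 0.02489144, 0.00114159]), 'gripper_force': 0.0, 'opening': 0.08569571767499833}
```

View pics/top1.png

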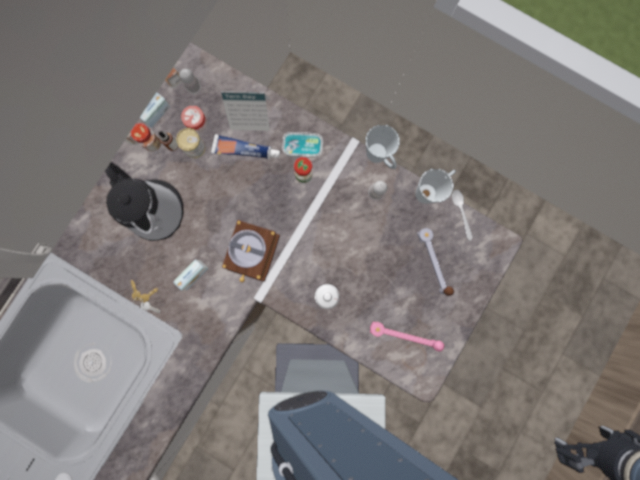

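View pics/side1.png

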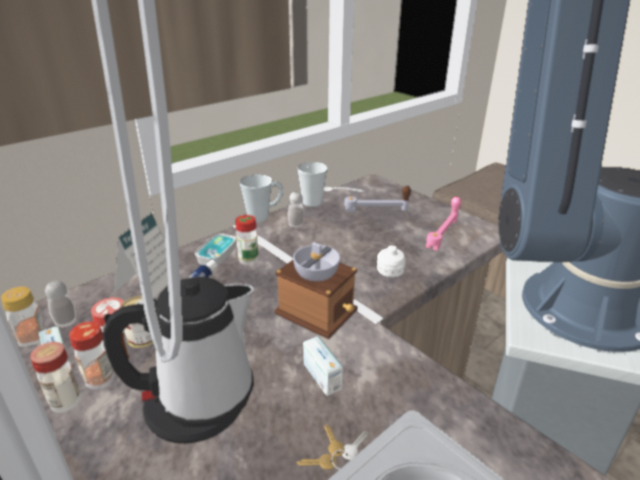

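The top view shows the steel crank with its boss at (426,234) and knob at (448,291). The pink look-alike is at (375..440,328..345). The mill is at (248,250), with its drawer knob at about (242,278). The side view agrees.

Run:
```python
from h import *
s=snapshot("top");im=s["image"][:,:,::-1]
a=cv2.resize(im[215:290,210:285],None,fx=5,fy=5,interpolation=cv2.INTER_CUBIC)
b=cv2.resize(im[222:302,405:475],None,fx=5,fy=5,interpolation=cv2.INTER_CUBIC)[:375]
t=snapshot("side");c=cv2.resize(t["image"][235:335,265:365,::-1],None,fx=2,fy=2,interpolation=cv2.INTER_CUBIC)
d=cv2.resize(t["image"][175:225,330:420,::-1],None,fx=4,fy=4,interpolation=cv2.INTER_CUBIC)
o=np.zeros((575,740,3),np.uint8);o[:375,:375]=a;o[:375,380:730]=b;o[375:,:200]=c;o[375:,210:570]=d
cv2.imwrite("pics/c1.png",o)
for r in regions_of(s,"crank"):
    m=np.argwhere(r["pixels"]);print(r["confidence"],m.min(0),m.max(0))
for r in regions_of(s,"mill"): print(r["confidence"],cv2.minAreaRect(np.argwhere(r["pixels"])[:,::-1].astype(np.float32)))
```

```text
0.66 [322 370] [350 443]
0.56 [228 418] [294 453]
0.6 ((250.066162109375, 253.229248046875), (47.09403991699219, 58.40992736816406), 19.44003677368164)
```

View pics/c1.png

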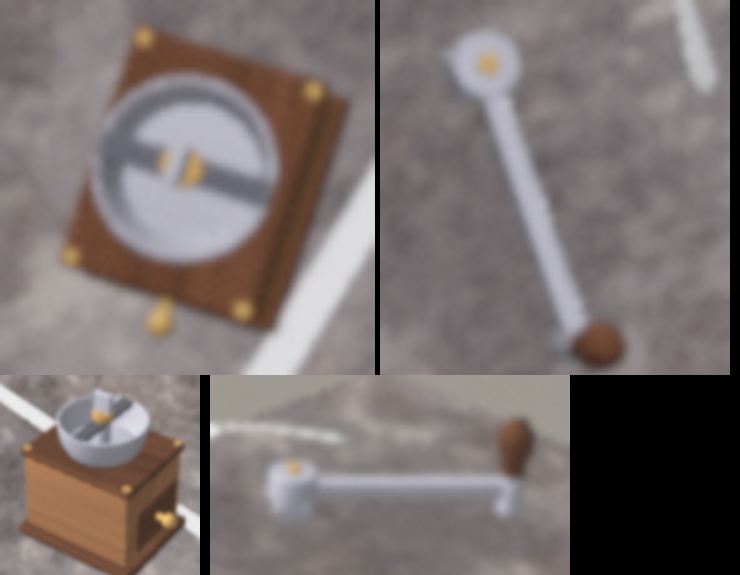

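Run:
```python
from h import *
s=snapshot("top")
A=lambda x,y:(210+(x+.5)/5-.5,215+(y+.5)/5-.5)
B=lambda x,y:(405+(x-380+.5)/5-.5,222+(y+.5)/5-.5)
c=np.array([at_z(s,A(*p),.102) for p in((144,38),(314,91),(242,310),(70,256))])
print(c.round(4)); m=c.mean(0)
for e in(c[0]-c[3],c[1]-c[2],c[0]-c[1],c[3]-c[2]): print(np.degrees(np.arctan2(e[1],e[0])).round(1),np.linalg.norm(e).round(3))
print("mill",m,"tang",at_z(s,A(182,165),.158),"rim",at_z(s,A(186,168),.13),"px",proj(s,[*m[:2],.158]))
b=at_z(s,B(486,64),.035);k=at_z(s,B(600,342),.068)
a1=at_z(s,B(500,105),.026);a2=at_z(s,B(572,325),.026)
for e in(k-b,a2-a1): print(np.degrees(np.arctan2(e[1],e[0])),np.linalg.norm(e[:2]))
u=(a2-a1)[:2];u/=np.linalg.norm(u);print("boss",b,"knob",k,"bal",b[:2]+.046*u)
t=snapshot("side");
# check by side: boss top brass
print("side boss",at_z(t,(330+84/4,175+93/4),.035), "side tang via spindle", [proj(t,[*m[:2],.158])])
```

```text
[[0.5746 0.2115 0.102 ]
 [0.5508 0.1293 0.102 ]
 [0.4456 0.1602 0.102 ]
 [0.4694 0.2427 0.102 ]]
-16.5 0.11
-16.4 0.11
73.9 0.086
73.9 0.086
mill [0.51009041 0.18593319 0.102     ] tang [0.50955811 0.18299643 0.158     ] rim [0.51037186 0.1851523  0.13      ] px [244.70944223 247.33691673]
-161.38930672592656 0.14704352410480293
-162.00431134574958 0.11714280016338194
boss [ 0.5628578  -0.25550908  0.035     ] knob [ 0.42350335 -0.30243599  0.068     ] bal [ 0.51910813 -0.26972057]
side boss [ 0.55954369 -0.25037607  0.035     ] side tang via spindle [array([316.32640222, 242.95713491])]
```

Request:
{"api": "arm_command", "payload": {
  "motion": [
    {"x": 0.396,"y": 0.246,"rz": 0.953,"jaw": -1},
    {"x": 0.396,"y": 0.246,"rz": 0.953,"jaw": -1},
    {"x": 0.396,"y": 0.246,"rz": 0.953,"jaw": -1},
    {"x": 0.396,"y": 0.246,"rz": 0.953,"jaw": -1},
    {"x": 0.396,"y": 0.246,"rz": 0.953,"jaw": -1},
    {"x": 0.396,"y": 0.246,"rz": 0.953,"jaw": -1},
    {"x": 0.396,"y": 0.246,"rz": 0.953,"jaw": -1},
    {"x": 0.396,"y": 0.246,"rz": 0.953,"jaw": -1},
    {"x": 0.396,"y": 0.246,"rz": 0.953,"jaw": -1},
    {"x": 0.396,"y": 0.246,"rz": 0.953,"jaw": -1},
    {"x": 0.396,"y": 0.246,"rz": 0.953,"jaw": -1},
    {"x": 0.396,"y": 0.246,"rz": 0.953,"jaw": -1}
  ]
}}

```text
validation failed for argument at $.mo...
```

```bash
python3 -c "
from h import *
s=get_state();print(s['clock'],s['joint_pos'].round(1),s['tool_pos'].round(4),s['tool_rot'].round(3))"
```

```text
1.4 [-74.6  13.6  -0.8  75.6   0.   90. ] [ 0.1394 -0.5061  0.4047] [[ 0.964  0.266 -0.   ]
 [ 0.266 -0.964  0.   ]
 [ 0.    -0.    -1.   ]]
```

Request:
{"api": "arm_command", "payload": {
  "motion": [
    {"x": 0.4,"y": 0.25,"z": 0,"rx": 0,"ry": 0,"rz": 0.95,"jaw": -1},
    {"x": 0.4,"y": 0.25,"z": 0,"rx": 0,"ry": 0,"rz": 0.95,"jaw": -1},
    {"x": 0.4,"y": 0.25,"z": 0,"rx": 0,"ry": 0,"rz": 0.95,"jaw": -1},
    {"x": 0.4,"y": 0.25,"z": 0,"rx": 0,"ry": 0,"rz": 0.95,"jaw": -1},
    {"x": 0.4,"y": 0.25,"z": 0,"rx": 0,"ry": 0,"rz": 0.95,"jaw": -1},
    {"x": 0.4,"y": 0.25,"z": 0,"rx": 0,"ry": 0,"rz": 0.95,"jaw": -1},
    {"x": 0.4,"y": 0.25,"z": 0,"rx": 0,"ry": 0,"rz": 0.95,"jaw": -1},
    {"x": 0.4,"y": 0.25,"z": 0,"rx": 0,"ry": 0,"rz": 0.95,"jaw": -1},
    {"x": 0.4,"y": 0.25,"z": 0,"rx": 0,"ry": 0,"rz": 0.95,"jaw": -1},
    {"x": 0.4,"y": 0.25,"z": 0,"rx": 0,"ry": 0,"rz": 0.95,"jaw": -1},
    {"x": 0.4,"y": 0.25,"z": 0,"rx": 0,"ry": 0,"rz": 0.95,"jaw": -1},
    {"x": 0.4,"y": 0.25,"z": 0,"rx": 0,"ry": 0,"rz": 0.95,"jaw": -1}
  ]
}}

```text
clock: 2.6
tool_pos: [0.3321, -0.3857, 0.4047]
tool_rot: [[-0.291, 0.957, -0.0], [0.957, 0.291, -0.0], [-0.0, -0.0, -1.0]]
contact_force: [-0.2, -0.4, 0.5]
opening: 0.0851
gripper_force: 0.0
```

```bash
python3 -c "
from h import *
s=get_state();print(s['clock'],s['joint_pos'].round(1),s['tool_pos'].round(4),s['tool_rot'].round(3))"
```

```text
2.6 [-49.3  12.1  -2.9  75.1  -0.   23.8] [ 0.3321 -0.3857  0.4047] [[-0.291  0.957 -0.   ]
 [ 0.957  0.291 -0.   ]
 [-0.    -0.    -1.   ]]
```

Request:
{"api": "arm_command", "payload": {
  "motion": [
    {"x": 0.39,"y": 0.24,"z": -0.25,"rx": 0,"ry": 0,"rz": 0.95,"jaw": -1},
    {"x": 0.39,"y": 0.24,"z": -0.25,"rx": 0,"ry": 0,"rz": 0.95,"jaw": -1},
    {"x": 0.39,"y": 0.24,"z": -0.25,"rx": 0,"ry": 0,"rz": 0.95,"jaw": -1},
    {"x": 0.39,"y": 0.24,"z": -0.25,"rx": 0,"ry": 0,"rz": 0.95,"jaw": -1},
    {"x": 0.39,"y": 0.24,"z": -0.25,"rx": 0,"ry": 0,"rz": 0.95,"jaw": -1},
    {"x": 0.39,"y": 0.24,"z": -0.25,"rx": 0,"ry": 0,"rz": 0.95,"jaw": -1},
    {"x": 0.39,"y": 0.24,"z": -0.25,"rx": 0,"ry": 0,"rz": 0.95,"jaw": -1},
    {"x": 0.39,"y": 0.24,"z": -0.25,"rx": 0,"ry": 0,"rz": 0.95,"jaw": -1},
    {"x": 0.39,"y": 0.24,"z": -0.25,"rx": 0,"ry": 0,"rz": 0.95,"jaw": -1},
    {"x": 0.39,"y": 0.24,"z": -0.25,"rx": 0,"ry": 0,"rz": 0.95,"jaw": -1},
    {"x": 0.39,"y": 0.24,"z": -0.25,"rx": 0,"ry": 0,"rz": 0.95,"jaw": -1},
    {"x": 0,"y": 0,"z": 0,"rx": 0,"ry": 0,"rz": 0.95,"jaw": -1}
  ]
}}

```text
clock: 3.8
tool_pos: [0.5043, -0.2794, 0.2932]
tool_rot: [[-0.95, -0.313, -0.001], [-0.313, 0.95, 0.001], [0.001, 0.001, -1.0]]
contact_force: [-0.2, 0.5, 0.1]
opening: 0.0851
gripper_force: 0.0
```

Run:
```python
from h import *
s=get_state();print(s['clock'],s['joint_pos'].round(1),s['tool_pos'].round(4),s['tool_rot'].round(3))
o=[]
for n in("top","side"):
    p=snapshot(n)
    b=proj(p,[.519,-.27,.02]).astype(int);print(b)
    x,y=b-[35,35];o.append(cv2.resize(p["image"][max(y,0):y+70,x:x+70,::-1],(390,390),interpolation=cv2.INTER_CUBIC))
cv2.imwrite("pics/c2.png",np.hstack(o))
```

```text
3.8 [-29.   21.9  -5.5  62.6   0.  -47.2] [ 0.5043 -0.2794  0.2932] [[-0.95  -0.313 -0.001]
 [-0.313  0.95   0.001]
 [ 0.001  0.001 -1.   ]]
[429 252]
[367 202]
```

View pics/c2.png

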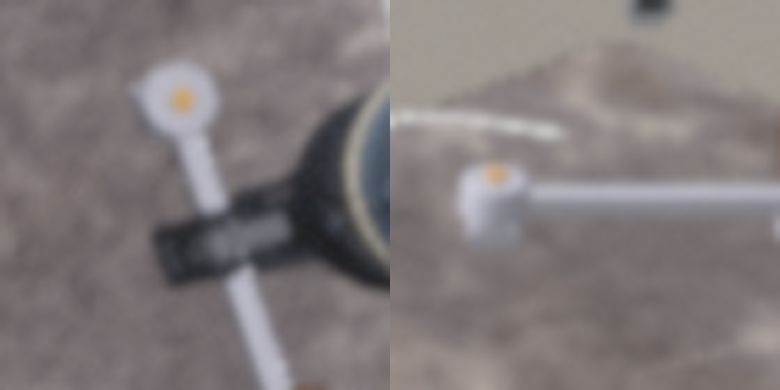

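Request:
{"api": "arm_command", "payload": {
  "motion": [
    {"x": 0.17,"y": 0.15,"z": -0.4,"rx": 0,"ry": 0,"rz": 0,"jaw": -1},
    {"x": 0.165,"y": 0.15,"z": -0.5,"rx": 0,"ry": 0,"rz": 0,"jaw": -1},
    {"x": 0,"y": 0,"z": -0.5,"rx": 0,"ry": 0,"rz": 0,"jaw": -1},
    {"x": 0,"y": 0,"z": -0.5,"rx": 0,"ry": 0,"rz": 0,"jaw": -1},
    {"x": 0,"y": 0,"z": -0.4,"rx": 0,"ry": 0,"rz": 0,"jaw": -1},
    {"x": 0,"y": 0,"z": -0.3,"rx": 0,"ry": 0,"rz": 0,"jaw": -1},
    {"x": 0,"y": 0,"z": 0,"rx": 0,"ry": 0,"rz": 0,"jaw": -1},
    {"x": 0,"y": 0,"z": 0,"rx": 0,"ry": 0,"rz": 0,"jaw": -1}
  ]
}}

```text
clock: 4.7
tool_pos: [0.5165, -0.2688, 0.1911]
tool_rot: [[-0.953, -0.304, 0.0], [-0.304, 0.953, -0.0], [-0.0, -0.0, -1.0]]
contact_force: [-0.3, 0.3, 0.9]
opening: 0.0854
gripper_force: 0.0
```

Request:
{"api": "arm_command", "payload": {
  "motion": [
    {"x": 0.03,"y": 0.03,"z": -0.2,"rx": 0,"ry": 0,"rz": 0.06,"jaw": -1},
    {"x": 0,"y": 0,"z": -0.16,"rx": 0,"ry": 0,"rz": 0,"jaw": -1},
    {"x": 0,"y": 0,"z": 0,"rx": 0,"ry": 0,"rz": 0,"jaw": -1},
    {"x": 0,"y": 0,"z": 0,"rx": 0,"ry": 0,"rz": 0,"jaw": 1},
    {"x": 0,"y": 0,"z": 0,"rx": 0,"ry": 0,"rz": 0,"jaw": 1},
    {"x": 0,"y": 0,"z": 0,"rx": 0,"ry": 0,"rz": 0,"jaw": 1},
    {"x": 0,"y": 0,"z": 0,"rx": 0,"ry": 0,"rz": 0,"jaw": 1},
    {"x": 0,"y": 0,"z": 0,"rx": 0,"ry": 0,"rz": 0,"jaw": 1},
    {"x": 0,"y": 0,"z": 0,"rx": 0,"ry": 0,"rz": 0,"jaw": 1},
    {"x": 0,"y": 0,"z": 0,"rx": 0,"ry": 0,"rz": 0,"jaw": 1},
    {"x": 0,"y": 0,"z": 0,"rx": 0,"ry": 0,"rz": 0,"jaw": 1},
    {"x": 0,"y": 0,"z": 0,"rx": 0,"ry": 0,"rz": 0,"jaw": 1}
  ]
}}

```text
clock: 5.9
tool_pos: [0.5179, -0.2676, 0.1768]
tool_rot: [[-0.95, -0.314, 0.001], [-0.314, 0.95, -0.001], [-0.001, -0.001, -1.0]]
contact_force: [0.7, -2.6, 5.4]
opening: 0.0108
gripper_force: 59.7
```

Request:
{"api": "arm_command", "payload": {
  "motion": [
    {"x": 0,"y": 0,"z": 0.2,"rx": 0,"ry": 0,"rz": 0,"jaw": 1},
    {"x": 0,"y": 0,"z": 0.3,"rx": 0,"ry": 0,"rz": 0,"jaw": 1},
    {"x": 0,"y": 0,"z": 0.3,"rx": 0,"ry": 0,"rz": 0,"jaw": 1},
    {"x": 0,"y": 0,"z": 0.3,"rx": 0,"ry": 0,"rz": 0,"jaw": 1},
    {"x": 0,"y": 0,"z": 0.3,"rx": 0,"ry": 0,"rz": 0,"jaw": 1},
    {"x": 0,"y": 0,"z": 0.2,"rx": 0,"ry": 0,"rz": 0,"jaw": 1},
    {"x": 0,"y": 0,"z": 0,"rx": 0,"ry": 0,"rz": 0,"jaw": 1},
    {"x": 0,"y": 0,"z": 0,"rx": 0,"ry": 0,"rz": 0,"jaw": 1},
    {"x": 0,"y": 0,"z": 0,"rx": 0,"ry": 0,"rz": 0,"jaw": 1}
  ]
}}

```text
clock: 6.8
tool_pos: [0.5174, -0.2672, 0.2397]
tool_rot: [[-0.95, -0.314, -0.001], [-0.314, 0.95, 0.0], [0.001, 0.001, -1.0]]
contact_force: [0.2, -0.6, -2.4]
opening: 0.0106
gripper_force: 58.7
```

Run:
```python
from h import *
s=get_state();R=s['tool_rot'];print(s['clock'],s['joint_pos'].round(1),s['tool_pos'].round(4),R.round(3),s['contact_force'].round(2),s['torque'].round(3),(R.T@s['torque']).round(3))
o=[]
for n in("top","side"):
    p=snapshot(n)
    b=proj(p,[.519,-.27,.08]).astype(int);print(b)
    x,y=b-[40,40];print(x,y);o.append(cv2.resize(p["image"][y:y+80,x:x+80,::-1],(400,400),interpolation=cv2.INTER_CUBIC))
cv2.imwrite("pics/c3.png",np.hstack(o))
```

```text
6.8 [-27.3  24.9  -9.4  55.8  -0.  -45.6] [ 0.5174 -0.2672  0.2397] [[-0.95  -0.314 -0.001]
 [-0.314  0.95   0.   ]
 [ 0.001  0.001 -1.   ]] [ 0.17 -0.65 -2.45] [ 0.006  0.005 -0.024] [-0.008  0.003  0.024]
[436 250]
396 210
[368 182]
328 142
```

View pics/c3.png

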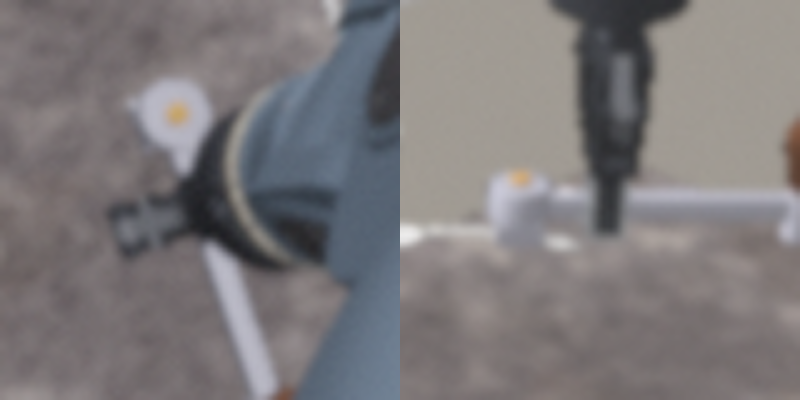

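The crank is lifted and level, with almost no wrist moment. The boss is at about (431,233) in the top view, and the jaws are across the arm. Next I raise it and carry it over.

Request:
{"api": "arm_command", "payload": {
  "motion": [
    {"x": 0,"y": 0.05,"z": 0.2,"rx": 0,"ry": 0,"rz": 0,"jaw": 1},
    {"x": 0,"y": 0.1,"z": 0.4,"rx": 0,"ry": 0,"rz": 0,"jaw": 1},
    {"x": 0,"y": 0.2,"z": 0.5,"rx": 0,"ry": 0,"rz": -0.1,"jaw": 1},
    {"x": 0,"y": 0.3,"z": 0.5,"rx": 0,"ry": 0,"rz": -0.2,"jaw": 1},
    {"x": -0.05,"y": 0.4,"z": 0.5,"rx": 0,"ry": 0,"rz": -0.2,"jaw": 1},
    {"x": -0.05,"y": 0.45,"z": 0.5,"rx": 0,"ry": 0,"rz": -0.2,"jaw": 1},
    {"x": -0.05,"y": 0.5,"z": 0.5,"rx": 0,"ry": 0,"rz": -0.2,"jaw": 1},
    {"x": -0.05,"y": 0.5,"z": 0.4,"rx": 0,"ry": 0,"rz": -0.2,"jaw": 1},
    {"x": -0.05,"y": 0.5,"z": 0.3,"rx": 0,"ry": 0,"rz": -0.2,"jaw": 1},
    {"x": -0.05,"y": 0.5,"z": 0.2,"rx": 0,"ry": 0,"rz": -0.2,"jaw": 1},
    {"x": -0.05,"y": 0.5,"z": 0,"rx": 0,"ry": 0,"rz": -0.2,"jaw": 1},
    {"x": -0.05,"y": 0.5,"z": 0,"rx": 0,"ry": 0,"rz": -0.2,"jaw": 1}
  ]
}}

```text
clock: 8.1
tool_pos: [0.5014, -0.0864, 0.4011]
tool_rot: [[-0.999, -0.053, 0.001], [-0.053, 0.999, -0.0], [-0.001, -0.0, -1.0]]
contact_force: [-0.0, 0.4, -2.5]
opening: 0.0107
gripper_force: 58.7
```

Request:
{"api": "arm_command", "payload": {
  "motion": [
    {"x": -0.08,"y": 0.5,"z": 0,"rx": 0,"ry": 0,"rz": -0.2,"jaw": 1},
    {"x": -0.08,"y": 0.5,"z": 0,"rx": 0,"ry": 0,"rz": -0.2,"jaw": 1},
    {"x": -0.08,"y": 0.5,"z": 0,"rx": 0,"ry": 0,"rz": -0.2,"jaw": 1},
    {"x": -0.08,"y": 0.5,"z": 0,"rx": 0,"ry": 0,"rz": -0.2,"jaw": 1},
    {"x": -0.08,"y": 0.5,"z": 0,"rx": 0,"ry": 0,"rz": -0.2,"jaw": 1},
    {"x": -0.08,"y": 0.5,"z": 0,"rx": 0,"ry": 0,"rz": -0.2,"jaw": 1},
    {"x": -0.08,"y": 0.5,"z": 0,"rx": 0,"ry": 0,"rz": -0.2,"jaw": 1},
    {"x": -0.08,"y": 0.5,"z": 0,"rx": 0,"ry": 0,"rz": -0.2,"jaw": 1},
    {"x": -0.08,"y": 0.5,"z": 0,"rx": 0,"ry": 0,"rz": -0.2,"jaw": 1},
    {"x": -0.05,"y": 0.4,"z": 0,"rx": 0,"ry": 0,"rz": -0.2,"jaw": 1},
    {"x": 0,"y": 0.3,"z": 0,"rx": 0,"ry": 0,"rz": -0.2,"jaw": 1},
    {"x": 0,"y": 0.2,"z": 0,"rx": 0,"ry": 0,"rz": -0.1,"jaw": 1}
  ]
}}

```text
clock: 9.3
tool_pos: [0.4705, 0.1296, 0.4007]
tool_rot: [[-0.964, 0.264, 0.0], [0.264, 0.964, 0.0], [-0.0, 0.0, -1.0]]
contact_force: [-1.2, -0.5, -3.1]
opening: 0.0111
gripper_force: 58.7
```

Request:
{"api": "arm_command", "payload": {
  "motion": [
    {"x": 0,"y": 0,"z": 0,"rx": 0,"ry": 0,"rz": 0,"jaw": 1},
    {"x": 0,"y": 0,"z": 0,"rx": 0,"ry": 0,"rz": 0,"jaw": 1},
    {"x": 0,"y": 0,"z": 0,"rx": 0,"ry": 0,"rz": 0,"jaw": 1}
  ]
}}

```text
clock: 9.6
tool_pos: [0.4708, 0.1282, 0.4003]
tool_rot: [[-0.964, 0.264, -0.0], [0.264, 0.964, -0.0], [0.0, -0.0, -1.0]]
contact_force: [0.9, -0.0, -3.5]
opening: 0.0109
gripper_force: 58.7
```

Run:
```python
from h import *
s=get_state();R=s['tool_rot'];print(s['clock'],s['joint_pos'].round(1),s['tool_pos'].round(4),R.round(3),s['contact_force'].round(2),(R.T@s['torque']).round(3), "yaw x",np.degrees(np.arctan2(R[1,0],R[0,0])))
o=[]
for n in("top","side"):
    p=snapshot(n)
    b=proj(p,[.49,.19,.2]).astype(int)
    x,y=b-[40,40];print(n,x,y);o.append(cv2.resize(p["image"][y:y+80,x:x+80,::-1],(400,400),interpolation=cv2.INTER_CUBIC))
cv2.imwrite("pics/c4.png",np.hstack(o))
```

```text
9.6 [15.2 10.1 -6.  73.9 -0.  30.6] [0.4708 0.1282 0.4003] [[-0.964  0.264 -0.   ]
 [ 0.264  0.964 -0.   ]
 [ 0.    -0.    -1.   ]] [ 0.93 -0.01 -3.49] [-0.017 -0.029 -0.02 ] yaw x 164.67348930568096
top 199 214
side 286 185
```

View pics/c4.png

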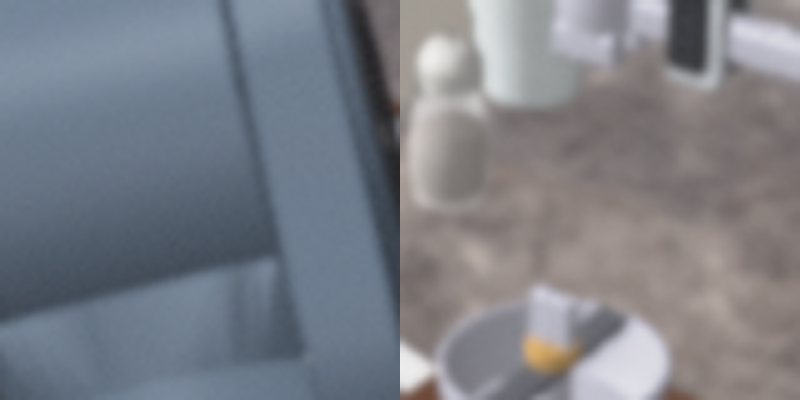

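Run:
```python
from h import *
s=snapshot("top");t=snapshot("side")
g=np.array([.5174,-.2672]);x=np.array([-.95,-.314]);y=np.array([-.314,.95])
z=.0627+.035
for nm,q in(("top",at_z(s,(396+178.5/5-.5,210+114.5/5-.5),z)),("side",at_z(t,(328+120.5/5-.5,142+178.5/5-.5),z))):
    d=q[:2]-g; print(nm,q.round(4),"tool offs",(d@x).round(4),(d@y).round(4))
# arm direction top c3
a=at_z(s,(396+187/5,210+165/5),.089);b=at_z(s,(396+265/5,210+390/5),.089);e=b-a
print("arm yaw",np.degrees(np.arctan2(e[1],e[0])))
# level check in side view c3: boss bottom / knob-post foot, arm upper edge pts
for p in((545,190),(790,195)): print((328+(p[0]-400)/5,142+p[1]/5))
u=np.array([np.cos(np.radians(-161.7)),np.sin(np.radians(-161.7))])
for k in(-.03,.1): print(proj(t,[*(g+k*u),.0627+.026]))
```

```text
top [ 0.5607 -0.2525  0.0977] tool offs -0.0458 0.0004
side [ 0.5598 -0.2482  0.0977] tool offs -0.0463 0.0047
arm yaw -161.04551117220737
(357.0, 180.0)
(406.0, 181.0)
[357.49616782 179.64598225]
[406.4225383  180.04008435]
```

The boss offset in the tool frame is -46 mm along the arm and about 0 to 1 mm across, and the crank is level. In the side view the tang top is at about (316,243), as predicted. Now the final approach.

Request:
{"api": "arm_command", "payload": {
  "motion": [
    {"x": -0.03,"y": 0.2,"z": 0,"rx": 0,"ry": 0,"rz": -0.03,"jaw": 1},
    {"x": -0.05,"y": 0.4,"z": 0,"rx": 0,"ry": 0,"rz": -0.05,"jaw": 1},
    {"x": -0.05,"y": 0.5,"z": 0,"rx": 0,"ry": 0,"rz": -0.05,"jaw": 1},
    {"x": 0,"y": 0.4,"z": -0.06,"rx": 0,"ry": 0,"rz": 0,"jaw": 1},
    {"x": 0,"y": 0.2,"z": -0.1,"rx": 0,"ry": 0,"rz": 0,"jaw": 1},
    {"x": 0,"y": 0,"z": -0.2,"rx": 0,"ry": 0,"rz": 0,"jaw": 1},
    {"x": 0,"y": 0,"z": -0.2,"rx": 0,"ry": 0,"rz": 0,"jaw": 1},
    {"x": 0,"y": 0,"z": -0.15,"rx": 0,"ry": 0,"rz": 0,"jaw": 1},
    {"x": 0,"y": 0,"z": -0.05,"rx": 0,"ry": 0,"rz": 0,"jaw": 1},
    {"x": 0,"y": 0,"z": 0,"rx": 0,"ry": 0,"rz": 0,"jaw": 1},
    {"x": 0,"y": 0,"z": 0,"rx": 0,"ry": 0,"rz": 0,"jaw": 1},
    {"x": 0,"y": 0,"z": 0,"rx": 0,"ry": 0,"rz": 0,"jaw": 1}
  ]
}}

```text
clock: 11.0
tool_pos: [0.4658, 0.1966, 0.3702]
tool_rot: [[-0.959, 0.282, 0.001], [0.282, 0.959, 0.0], [-0.001, 0.0, -1.0]]
contact_force: [-0.3, 0.7, -2.2]
opening: 0.0107
gripper_force: 58.7
```

Run:
```python
from h import *
s=get_state();R=s['tool_rot'];P=s['tool_pos'];print(s['clock'],s['joint_pos'].round(1),P.round(4),s['contact_force'].round(2),(R.T@s['torque']).round(3), "yaw x",np.degrees(np.arctan2(R[1,0],R[0,0])),"boss",(P-.046*R[:,0]).round(4))
p=snapshot("side");B=(P-.046*R[:,0]);B[2]-=.1768
M=[("boss axis bottom",B),("boss top",B+[0,0,.035]),("tang",[.510,.184,.158])]
x,y=250,180;im=cv2.resize(p["image"][y:y+100,x:x+130,::-1],None,fx=6,fy=6,interpolation=cv2.INTER_CUBIC)
for n,q in M:
    q=proj(p,q);print(n,q.round(1)); cv2.circle(im,tuple(int(v) for v in (q+.5-[x,y])*6),4,(0,0,255),1)
cv2.imwrite("pics/c5.png",im)
```

```text
11.0 [22.9 12.5 -7.4 70.1 -0.  39.3] [0.4658 0.1966 0.3702] [-0.3   0.73 -2.2 ] [-0.035 -0.01  -0.002] yaw x 163.62396779004106 boss [0.5099 0.1836 0.3702]
boss axis bottom [316.9 225.2]
boss top [317.  207.6]
tang [316.7 242.4]
```

View pics/c5.png

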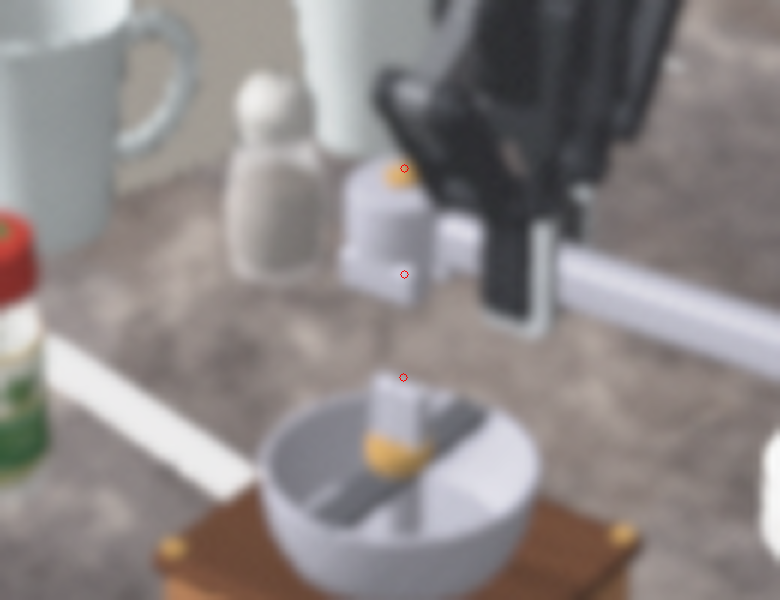

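The side view shows the boss brass at about (317,209) and the tang top at about (317,243). Both sit within a pixel of where they should be, with the boss clear and in line above the tang and the bystanders untouched. I hand in.

```bash
python3 -c "
from workcell import *
print(close_job())"
```

```text
the job is handed in; nothing more can be done
None
```

The job is handed in: by my measurements the arm is still holding the crank level at its balance point, with the boss centred about 35 mm above the mill's spindle and its slot in line with the tang.

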